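# Find and shim the rocking corner of a stencil printing plate

### The job

One corner of the metal printing plate rocks: press down on its corners with a fingertip until you find the one that sinks. Press the raised shim beside that corner down flat, leaving the other three shims up, then press the same corner once more to check that it now stands firm. Only touch and press: do not lift the plate or shove it or the things around it, and finish clear of everything.

Things in the scene. Friction and masses are not known exactly. Their poses are not given: they have to be found in the camera images.
- bed: Plywood base board of the printing jig, 190 (x) x 370 (y) x 12 mm, fixed to the table. Origin: centre of its underside, at table height. z up, x away from the robot (near = -x), y left. Four pins, 10 mm thick, 36 mm high over the table, at the middles of the plate's edges, keep the plate in place (1.5 mm play).
- plate: Loose aluminium plate, 160 (x) x 220 (y) x 8 mm, 0.6 kg, red stencil film in its middle; origin: centre of underside; axes as bed. Lies level on 4 hidden feet, top face 38 mm over the table. Three feet are solid; one, looking the same, is sprung: there the plate starts to sink at 2 to 4 N, is 4 mm down at 6 to 8 N (opposite corner rises) and springs back.
- corner_near_left (a point): Point on the plate's top face at its near left (-x, +y of the bed) corner, where to press: a dark screw head 12 mm across, 14 mm from the plate's near or far edge and 15 mm from its side edge, straight above that corner's foot. Moves with the plate.
- corner_near_right (a point): Point on the plate's top face at its near right (-x, -y) corner, where to press: a dark screw head 12 mm across, 14 mm from the plate's near or far edge and 15 mm from its side edge, straight above that corner's foot. Moves with the plate.
- corner_far_left (a point): Point on the plate's top face at its far left (+x, +y) corner, where to press: a dark screw head 12 mm across, 14 mm from the plate's near or far edge and 15 mm from its side edge, straight above that corner's foot. Moves with the plate.
- corner_far_right (a point): Point on the plate's top face at its far right (+x, -y) corner, where to press: a dark screw head 12 mm across, 14 mm from the plate's near or far edge and 15 mm from its side edge, straight above that corner's foot. Moves with the plate.
- shim_near_left (a joint): Hinge of the near left (-x, +y of the bed) corner's rocker shim, rad: 0 = flat (tail down on its rest), 0.28 to 0.34 at the start (tail up). Pivot 4 mm outside the plate's side edge, 24 mm over the table. Pressed flat, its toe, 11 mm under the plate, comes up and carries the corner. Held by friction (7 to 8 N at the press point), stays where it is left.
- tail_near_left (a point): Press point on top of the outer tail of the near left (-x, +y of the bed) shim: a steel strip 24 (x) x 74 (y) x 4 mm, 28 mm nearer the plate's middle along x than the corner's screw. The point is 46 mm outside the plate's edge, 42 mm from the pivot, 14 mm short of the tail's end; 26 mm over the table when flat, about 13 mm higher when up. Moves with the shim.
- shim_near_right (a joint): Hinge of the near right (-x, -y) corner's rocker shim, rad: 0 = flat (tail down on its rest), 0.28 to 0.34 at the start (tail up). Pivot 4 mm outside the plate's side edge, 24 mm over the table. Pressed flat, its toe, 11 mm under the plate, comes up and carries the corner. Held by friction (7 to 8 N at the press point), stays where it is left.
- tail_near_right (a point): Press point on top of the outer tail of the near right (-x, -y) shim: a steel strip 24 (x) x 74 (y) x 4 mm, 28 mm nearer the plate's middle along x than the corner's screw. The point is 46 mm outside the plate's edge, 42 mm from the pivot, 14 mm short of the tail's end; 26 mm over the table when flat, about 13 mm higher when up. Moves with the shim.
- shim_far_left (a joint): Hinge of the far left (+x, +y) corner's rocker shim, rad: 0 = flat (tail down on its rest), 0.28 to 0.34 at the start (tail up). Pivot 4 mm outside the plate's side edge, 24 mm over the table. Pressed flat, its toe, 11 mm under the plate, comes up and carries the corner. Held by friction (7 to 8 N at the press point), stays where it is left.
- tail_far_left (a point): Press point on top of the outer tail of the far left (+x, +y) shim: a steel strip 24 (x) x 74 (y) x 4 mm, 28 mm nearer the plate's middle along x than the corner's screw. The point is 46 mm outside the plate's edge, 42 mm from the pivot, 14 mm short of the tail's end; 26 mm over the table when flat, about 13 mm higher when up. Moves with the shim.
- shim_far_right (a joint): Hinge of the far right (+x, -y) corner's rocker shim, rad: 0 = flat (tail down on its rest), 0.28 to 0.34 at the start (tail up). Pivot 4 mm outside the plate's side edge, 24 mm over the table. Pressed flat, its toe, 11 mm under the plate, comes up and carries the corner. Held by friction (7 to 8 N at the press point), stays where it is left.
- tail_far_right (a point): Press point on top of the outer tail of the far right (+x, -y) shim: a steel strip 24 (x) x 74 (y) x 4 mm, 28 mm nearer the plate's middle along x than the corner's screw. The point is 46 mm outside the plate's edge, 42 mm from the pivot, 14 mm short of the tail's end; 26 mm over the table when flat, about 13 mm higher when up. Moves with the shim.
- paint_jar: Bystander: jar of fabric paint, 60 mm across, 75 mm high; origin at the centre of its base.
- brush_pot: Bystander: white pot of brushes, 76 mm across, 155 mm high with the brushes; origin at the centre of its base.
- paint_carton: Bystander: red and white carton of paints, 60 x 100 x 65 mm high; origin at the centre of its base.

How it is judged (in metres and radians):
On the way, in this order (a step that is already met when the one before it is completed fails the run):
1. a finger presses the plate and its rocking corner sinks by more than 2 mm (((horizontal distance between cap_c0 and corner_near_left below 0.03 m and z of corner_near_left in the frame of bed below 0.036 m and contact force between the fingers and plate above 0.5 N) or (horizontal distance between cap_c0 and corner_near_right below 0.03 m and z of corner_near_right in the frame of bed below 0.036 m and contact force between the fingers and plate above 0.5 N) or (horizontal distance between cap_c0 and corner_far_left below 0.03 m and z of corner_far_left in the frame of bed below 0.036 m and contact force between the fingers and plate above 0.5 N) or (horizontal distance between cap_c0 and corner_far_right below 0.03 m and z of corner_far_right in the frame of bed below 0.036 m and contact force between the fingers and plate above 0.5 N))), for 0.05 s.
2. the shim of the rocking corner is flat (within 0.05 rad), the others are up (((horizontal distance between cap_c0 and corner_near_left below 0.03 m and value of joint shim_near_left below 0.05 rad and value of joint each of shim_near_right, shim_far_left, shim_far_right above 0.2 rad) or (horizontal distance between cap_c0 and corner_near_right below 0.03 m and value of joint shim_near_right below 0.05 rad and value of joint each of shim_near_left, shim_far_left, shim_far_right above 0.2 rad) or (horizontal distance between cap_c0 and corner_far_left below 0.03 m and value of joint shim_far_left below 0.05 rad and value of joint each of shim_near_left, shim_near_right, shim_far_right above 0.2 rad) or (horizontal distance between cap_c0 and corner_far_right below 0.03 m and value of joint shim_far_right below 0.05 rad and value of joint each of shim_near_left, shim_near_right, shim_far_left above 0.2 rad))), for 0.2 s.
3. a finger presses the same corner again (over 2 N, within 50 mm of its screw) and it sinks by less than 1.5 mm (((horizontal distance between cap_c0 and corner_near_left below 0.03 m and value of joint shim_near_left below 0.05 rad and contact force between the fingers and plate above 2 N and horizontal distance between the grasp point and corner_near_left below 0.05 m and z of corner_near_left in the frame of bed above 0.0365 m) or (horizontal distance between cap_c0 and corner_near_right below 0.03 m and value of joint shim_near_right below 0.05 rad and contact force between the fingers and plate above 2 N and horizontal distance between the grasp point and corner_near_right below 0.05 m and z of corner_near_right in the frame of bed above 0.0365 m) or (horizontal distance between cap_c0 and corner_far_left below 0.03 m and value of joint shim_far_left below 0.05 rad and contact force between the fingers and plate above 2 N and horizontal distance between the grasp point and corner_far_left below 0.05 m and z of corner_far_left in the frame of bed above 0.0365 m) or (horizontal distance between cap_c0 and corner_far_right below 0.03 m and value of joint shim_far_right below 0.05 rad and contact force between the fingers and plate above 2 N and horizontal distance between the grasp point and corner_far_right below 0.05 m and z of corner_far_right in the frame of bed above 0.0365 m))), for 0.1 s.
At the end, for the whole second after the job is handed in: The shim of the rocking corner lies flat (within 0.05 rad), the other three stand up (over 0.2 rad), and the plate lies level (0.012 rad) and at rest within 10 mm of its place (((horizontal distance between cap_c0 and corner_near_left below 0.03 m and value of joint shim_near_left below 0.05 rad and value of joint each of shim_near_right, shim_far_left, shim_far_right above 0.2 rad) or (horizontal distance between cap_c0 and corner_near_right below 0.03 m and value of joint shim_near_right below 0.05 rad and value of joint each of shim_near_left, shim_far_left, shim_far_right above 0.2 rad) or (horizontal distance between cap_c0 and corner_far_left below 0.03 m and value of joint shim_far_left below 0.05 rad and value of joint each of shim_near_left, shim_near_right, shim_far_right above 0.2 rad) or (horizontal distance between cap_c0 and corner_far_right below 0.03 m and value of joint shim_far_right below 0.05 rad and value of joint each of shim_near_left, shim_near_right, shim_far_left above 0.2 rad)) and angle between plate's own z axis and vertical below 0.012 rad and distance of plate from where it was at the start of the episode below 0.01 m and linear speed of plate below 0.01 m/s); the robot touches nothing.
It fails at once if the shim of a firm corner is pressed down (below 0.2 rad) ((not (horizontal distance between cap_c0 and corner_near_left below 0.03 m) and value of joint shim_near_left below 0.2 rad) or (not (horizontal distance between cap_c0 and corner_near_right below 0.03 m) and value of joint shim_near_right below 0.2 rad) or (not (horizontal distance between cap_c0 and corner_far_left below 0.03 m) and value of joint shim_far_left below 0.2 rad) or (not (horizontal distance between cap_c0 and corner_far_right below 0.03 m) and value of joint shim_far_right below 0.2 rad)).
It fails at once if the plate is lifted or shoved by more than 15 mm (distance of plate from where it was at the start of the episode above 0.015 m).
It fails at once if the jar, the brush pot or the carton is moved by more than 20 mm (distance of any of paint_jar, brush_pot, paint_carton from where it was at the start of the episode above 0.02 m).
It also fails if it takes over 61 s, if anything falls off the work surface, if the arm or the gripper's body presses on something with over 40 N, if the wrist force passes 120 N, or if a joint passes its speed limit or range.

### The arm

A 6-joint arm with a two-finger parallel gripper is mounted at the origin on the work surface. World frame = base frame: x ahead of the robot, y to its left, z up, the work surface at z = 0. Lengths are in mm, angles in rad, forces in N, time in s.
With the tool pointing down it reaches from about 250 to 775 mm from the base axis. Payload 8.9 kg.
Tool frame: the origin (TCP) lies midway between the tips of the shut fingers; the grasp point (between the pads) lies 19 mm behind it; z points along the fingers, y is the line along which they close (so a half turn about z gives the same grasp; the last joint's range is limited). The gripper opens to 85 mm and grips with 20 to 120 N. Pads are 22 mm wide; open, the fingers measure 114 mm over their backs; the gripper's body (76 mm by 85 mm) begins 54 mm behind the grasp point. The pads swing forward as they close: fully open they stand 13 mm farther back than shut.
Start: joints at [-1.465, 0.291, -0.153, 1.127, 0, 1.431], TCP at [127.242, -509.346, 231.305] pointing down, gripper open.
Joint ranges: [-2.52, 2.52], [-0.91, 1.74], [-1.3, 1.37], [-1.96, 2.02], [-1.52, 1.47], [-3.14, 3.14]. Speed limits (rad/s): [2.22, 2.22, 2.79, 3.14, 3.14, 3.14].

### API

Orientations are given as a 3x3 rotation matrix whose columns are the frame's x, y, z axes.
In Python, from bench import get_obs, get_image, close_job, masks_of, spot_point gives the robot as it stands.
- The arm moves only by the tool servo_tool, never from a script. Its argument "steps" is a list of rows, each a list of 3 entries, a list of its own where there are three numbers: the closure, from -1 (fully open) to 1 (shut), so that 0 is half open, then the shift along the tool's x, y, z normalised to -1 to 1, where 1 is 3 cm, then the turn about the tool's z normalised to -1 to 1, where 1 is 0.1 rad. In form: [[claw, [dx, dy, dz], roll], ...]. A call has exactly 10 rows; each row shifts and turns the commanded pose from where the row before left it, along the tool's axes as they then stand; what a row does not reach is not made up. A row lasts 1/10 s, in which the tool goes at most 50 mm and 8.59 degrees, less where a joint would pass 70% of its speed; a pose out of reach is approached as far as the arm can. A call with a number of a shift or a turn outside -1 to 1 is refused whole. A call with a gripper value outside its range is refused whole. The fingers move at their own pace and stop on an object; the grip force is fixed at half the most. Time passes only in rows, so rows that do not move let the fingers close, or fill a call up. It gives the time, the measured TCP pose, the force, the opening and the grip force at its end, in the units of the state.
- get_obs(): the state, without advancing time (a new reading comes with each control period).
- get_image(name): name is "side" or "top" or "wrist"; returns a dict with "image" (384x512x3 uint8, red, green, blue), "fovy" (degrees; the focal length in pixels is half the picture's height over the tangent of half this angle, whatever the lens; pixels are square), "cx", "cy" (the principal point, pixels), "xyz" and "attitude" of the camera in the world; the wrist camera has in their place "hand_eye" (4x4, takes a point from camera to tool coordinates, whose origin is the TCP and whose axes are the flange's). Camera axes: x right, y up, looking along -z (the intrinsics and any distortion apply to the point x, -y, -z); pixel columns grow to the right and rows downward; lengths in mm; the calibration is good to about 2 mm. A picture is of the moment at which its call begins: read the wrist's pose just before it. There is no depth.
- close_job(): hands the job in; it is judged then, once.
Trained networks look in a picture, given as the dict that the camera call returned (one of the last four; its "shot" number tells which), for a name from the list of things; names that differ only in an ending like _2 or _b are one class to them, and where a whole thing is asked for, a point or a joint stands for the part that bears it (a point fixed in the world has none). Each returns a list of dicts, best first, with "conf" (0 to 1); they miss things now and then, are a little off and sometimes report something else, mostly with a low value. They report only what shows in the picture. A call takes as long as a camera call.
- masks_of(picture, name): "pixels" (384x512 bool, what is visible of it) and "rect" ([left, top, right, bottom] in pixels, round what is visible of it).
- spot_point(picture, name): "position" ([column, row] in pixels: a listed point, or the origin of a listed thing).
The state is a dict: "clock": time; "qpos": joint angles; "joint_velocities": joint speeds; "effort": joint torques, N m; "position": TCP position; "ee_rot": TCP orientation; "force": force on the tool from outside, world axes, zero at the start; "moment": the same for the moment, N m; "opening": finger opening in mm; "grasp_force": force on a finger pad.
Only numpy, scipy, OpenCV 4.12 (cv2) and the standard library are available. Lean on these libraries where they do the work, as an engineer would, in place of code of your own. Each camera call takes 0.05 s, during which the arm holds its last target. There are 200 camera calls.

## Working session

There is one attempt and no reset: what is moved stays moved. The work goes in short steps, Python scripts to look and compute and a tool call to move; the robot and the scene stay as the last step left them, time stands still between calls to the robot, and variables do not carry over. Pictures are saved under pics/ and viewed, at most 10 in all, crops included, and the job is handed in when it is done.

Besides the shell and the picture viewer there is one more tool, called after "Emit:" in YAML: its name, and indented under it one key for each argument. servo_tool: Moves the arm, as the interface text tells. Scaled input: -1 to 1 covers 3 cm each way for a shift and 0.1 rad each way for a turn. Its arguments: {"type":"object","properties":{"steps":{"type":"array"}},"required":["steps"]}

```bash
mkdir -p pics; cat > h.py <<'E'
import numpy as np, cv2
from bench import *
names=["corner_near_left","corner_near_right","corner_far_left","corner_far_right","tail_near_left","tail_near_right","tail_far_left","tail_far_right"]
def ray(p,uv):
    f=p["image"].shape[0]/2/np.tan(np.radians(p["fovy"])/2)
    R=np.array(p["attitude"]); 
    d=R@np.array([(uv[0]-p["cx"])/f,-(uv[1]-p["cy"])/f,-1]); return np.array(p["xyz"]),d
def atz(p,uv,z):
    o,d=ray(p,uv); return o+d*(z-o[2])/d[2]
E
python3 - <<'E'
from h import *
o=get_obs();print({k:np.round(v,3).tolist() for k,v in o.items()})
for c in("top","side"):
    p=get_image(c); cv2.imwrite(f"pics/{c}.png",p["image"][:,:,::-1])
    print(c,{k:v for k,v in p.items() if k!="image"})
    for n in names+["plate","bed","paint_jar","brush_pot","paint_carton"]:
        for r in spot_point(p,n)[:2]:
            z=38 if n[0]=="c" else 39 if n[0]=="t" else 30 if n=="plate" else 0
            print(n,np.round(r["position"],1),round(r["conf"],2),np.round(atz(p,r["position"],z),1))
E
```

```text
{'clock': 0.0, 'qpos': [-1.465, 0.291, -0.154, 1.127, 0.0, 1.432], 'joint_velocities': [0.0, -0.004, 0.001, 0.001, 0.001, -0.001], 'effort': [-0.0, -53.714, 33.137, 0.016, -0.0, 0.0], 'position': [127.198, -508.923, 230.74], 'ee_rot': [[0.97, 0.242, -0.0], [0.242, -0.97, 0.001], [0.0, -0.001, -1.0]], 'force': [-0.339, 0.397, -0.526], 'moment': [-0.067, 0.034, 0.007], 'grasp_force': 0.0, 'opening': 85.364}
top {'fovy': 57.301630044024286, 'cx': 257.8307760509447, 'cy': 187.0860985498903, 'xyz': array([ 478.60393202,  -12.74126926, 1054.45641467]), 'attitude': array([[ 0.00388032,  0.99705602, -0.07657828],
       [-0.99977572,  0.00227374, -0.02105569],
       [-0.02081958,  0.0766428 ,  0.99684122]]), 'shot': 1}
corner_near_left [221.1 199.4] 0.62 [520.6 115.1  38. ]
corner_near_right [285.  212.8] 0.79 [482.6 -69.8  38. ]
corner_far_left [228.3 157.6] 0.78 [643.   95.5  38. ]
corner_far_right [291.  167.3] 0.69 [614.6 -87.5  38. ]
tail_near_left [198.8 194.1] 0.52 [535.8 180.1  39. ]
tail_near_right [309.4 203.4] 0.44 [ 509.8 -140.    39. ]
tail_near_right [284.7 212.6] 0.37 [483.1 
[... 727 characters left out ...]
[491.4 -52.3  38. ]
corner_far_right [246.2 181.7] 0.97 [616.  -77.8  38. ]
tail_near_left [264.1 204.3] 0.74 [561.2  12.5  39. ]
tail_near_left [269.9 254. ] 0.43 [542.1 184.3  39. ]
tail_near_right [284.5 168.7] 0.59 [ 503.6 -132.1   39. ]
tail_far_left [238.7 248.1] 0.66 [623.2 166.   39. ]
tail_far_left [290.2 185.6] 0.43 [487.3 -61.   39. ]
tail_far_right [264.8 167. ] 0.45 [ 562.9 -139.5   39. ]
plate [265.9 206.5] 0.68 [556.3  12.7  30. ]
bed [269.5 120.8] 0.48 [ 554.1 -413.5    0. ]
paint_jar [304.5 320.1] 0.89 [457.5 349.3   0. ]
brush_pot [206.8 315.5] 0.77 [692.  339.3   0. ]
paint_carton [272.3 120.1] 0.84 [ 544.4 -417.3    0. ]
paint_carton [264.  207.3] 0.56 [563.  -11.2   0. ]
```

View pics/top.png

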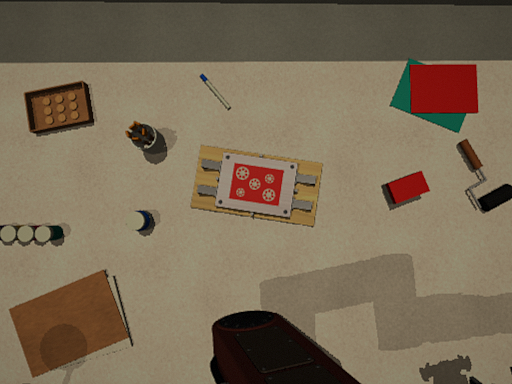

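View pics/side.png

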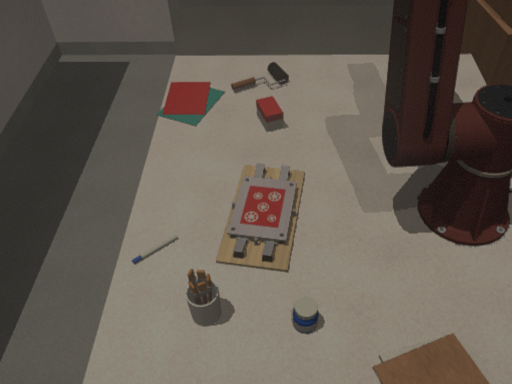

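The top and side pictures show the bed turned by about -0.2 rad, with its centre near (560, 15) mm and the shims sticking out left and right. The pot and jar are well to the left and the carton to the right.

```bash
cat >> h.py <<'E'
from scipy.optimize import least_squares
M={}
for a,sx in(("near",-1),("far",1)):
    for b,sy in(("left",1),("right",-1)):
        M[f"corner_{a}_{b}"]=np.array([sx*66,sy*95,38.]); M[f"tail_{a}_{b}"]=np.array([sx*38,sy*156,39.])
def toW(q,m):
    c,s=np.cos(q[2]),np.sin(q[2]); return np.array([q[0]+c*m[0]-s*m[1],q[1]+s*m[0]+c*m[1],m[2]])
def detect(p,mc=.3): return [(p,n,r["position"]) for n in names for r in spot_point(p,n)[:2] if r["conf"]>mc]
def fit(D,q0=(560,15,-.19)):
    f=lambda q:np.array([ (atz(p,uv,M[n][2])-toW(q,M[n]))[:2] for p,n,uv in D]).ravel()
    s=least_squares(f,q0,loss="cauchy",f_scale=4,x_scale=[10,10,.1]); return s.x,f(s.x).reshape(-1,2)
def plan(q,o):
    R=np.array(o["ee_rot"]); 
    print("tcp",np.round(o["position"],1),"t",o["clock"],"tool yaw",round(np.arctan2(R[1,0],R[0,0]),4),"F",np.round(o["force"],2))
    for n in M: print(n,np.round(toW(q,M[n]),1),"tool delta",np.round(R.T@(toW(q,M[n])-o["position"]),1))
E
python3 - <<'E'
from h import *
D=[]
for c in("top","side"): D+=detect(get_image(c))
q,r=fit(D); print(q); 
for (p,n,u),e in zip(D,r): print(n,np.round(e,1))
c=q.copy(); o=get_obs(); R=np.array(o["ee_rot"])
print(R.T@(np.array([q[0],q[1],230])-o["position"]))
E
```

```text
[ 5.64578012e+02  1.70039235e+01 -1.46215802e-01]
corner_near_left [-0.9 -6.4]
corner_near_right [13.5  0.4]
corner_far_left [0.5 1.2]
corner_far_right [-2.6 -7.3]
corner_far_right [-106.8  -50.1]
tail_near_left [-34.9 -61.1]
tail_near_left [ 89.9 -78.6]
tail_near_right [  0.7 -15.9]
tail_far_left [ 1.7 -5.6]
tail_far_right [ 44.8 299. ]
tail_far_right [5.6 3.5]
corner_near_left [-1.7  1.4]
corner_near_right [2.1 1.3]
corner_near_right [ 63.5 253.5]
corner_far_left [ 1.8 -8.6]
corner_far_left [-137.8 -232.4]
corner_far_right [-2.   1.3]
tail_near_left [-4.7 11.9]
tail_far_left [  -8.4 -253.4]
tail_far_left [ 3.3 -1.7]
tail_far_right [-9.3  2.9]
[ 551.86726131 -404.66955274    1.32274871]
```

Emit:
servo_tool:
  steps:
    - [1, [0.6, -0.9, -0.15], 1]
    - [1, [0.6, -0.9, -0.15], 1]
    - [1, [0.6, -0.9, -0.15], 1]
    - [1, [0.6, -1, -0.15], 0.9]
    - [1, [0.6, -1, -0.15], 0]
    - [1, [0.6, -1, -0.15], 0]
    - [1, [0.6, -1, -0.15], 0]
    - [1, [0.6, -1, -0.15], 0]
    - [1, [0.6, -1, -0.15], 0]
    - [1, [0.6, -1, -0.15], 0]

```text
clock: 3.3
position: [322.1, -229.1, 276.7]
ee_rot: [[0.989, -0.145, 0.0], [-0.145, -0.989, -0.0], [0.0, 0.0, -1.0]]
force: [0.5, -0.6, -0.2]
opening: 0.0
grasp_force: 0.0
```

Emit:
servo_tool:
  steps:
    - [1, [0.5, -1, 0], 0]
    - [1, [0.5, -1, 0], 0]
    - [1, [0.5, -1, 0], 0]
    - [1, [0.5, -1, 0], 0]
    - [1, [0.5, -1, 0], 0]
    - [1, [0.5, -1, 0], 0]
    - [1, [0.5, -1, 0], 0]
    - [1, [0.5, -1, 0], 0]
    - [1, [0, 0, 0], 0]
    - [1, [0, 0, 0], 0]

```text
clock: 4.3
position: [474.8, -9.7, 276.1]
ee_rot: [[0.99, -0.143, -0.001], [-0.143, -0.99, -0.0], [-0.001, 0.0, -1.0]]
force: [-0.7, -1.2, 0.5]
opening: 0.2
grasp_force: 0.0
```

```bash
cat >> h.py <<'E'
def wrist():
    o=get_obs(); p=get_image("wrist"); H=np.array(p["hand_eye"]); R=np.array(o["ee_rot"])
    p["xyz"]=R@H[:3,3]+o["position"]; p["attitude"]=R@H[:3,:3]; return o,p
E
python3 - <<'E'
from h import *
o,p=wrist(); cv2.imwrite("pics/w1.png",p["image"][:,:,::-1]); print(p["xyz"],p["attitude"],p["hand_eye"],p["fovy"],p["cx"],p["cy"])
D=detect(p); q,r=fit(D); print(q)
for (_,n,u),e in zip(D,r): print(n,np.round(u),np.round(e,1))
plan(q,o)
E
```

```text
[551.91302197 -20.52229144 418.30351776] [[-1.42850545e-01  9.41665006e-01  3.04730599e-01]
 [-9.89744205e-01 -1.35798949e-01 -4.43289286e-02]
 [-3.60905727e-04 -3.07937756e-01  9.51406437e-01]] [[ 1.60928266e-04  9.51580952e-01  3.07398221e-01  7.77899756e+01]
 [ 9.99999821e-01 -3.30548719e-04  4.99728419e-04 -2.62759292e-01]
 [ 5.77142133e-04  3.07398085e-01 -9.51580834e-01 -1.42259716e+02]
 [ 0.00000000e+00  0.00000000e+00  0.00000000e+00  1.00000000e+00]] 70.00727992920011 262.3467320415847 190.8263902157377
[ 5.63284881e+02  1.41232699e+01 -1.37853809e-01]
corner_near_left [168. 148.] [-0.4 -0.1]
corner_near_right [304. 144.] [4.  1.3]
corner_far_left [156.  42.] [-1.2  0.7]
corner_far_right [312.  42.] [-1.7 -2. ]
tail_near_left [126. 126.] [ 0.1 -8.1]
tail_near_right [347. 126.] [1.1 6.1]
tail_far_left [115.  66.] [-0.1 -5.1]
tail_far_right [356.  65.] [-0.1  1.8]
tcp [474.8  -9.7 276.1] t 4.3 tool yaw -0.1435 F [-0.68 -1.17  0.52]
corner_near_left [511.  117.3  38. ] tool delta [  17.8 -130.9  238. ]
tail_near_left [547.1 173.9  39. ] tool delta [  45.4 -192.   237. ]
corner_near_right [484.9 -70.9  38. ] tool delta [ 18.8  59.1 238.1]
tail_near_right [ 504.2 -135.2   39. ] tool delta [ 47.2 120.  237.1]
corner_far_left [641.7  99.2  38. ] tool delta [ 149.8 -131.6  238. ]
tail_far_left [622.4 163.4  39. ] tool delta [ 121.4 -192.5  237. ]
corner_far_right [615.6 -89.   38. ] tool delta [150.8  58.4 238. ]
tail_far_right [ 579.5 -145.6   39. ] tool delta [123.2 119.5 237. ]
```

View pics/w1.png

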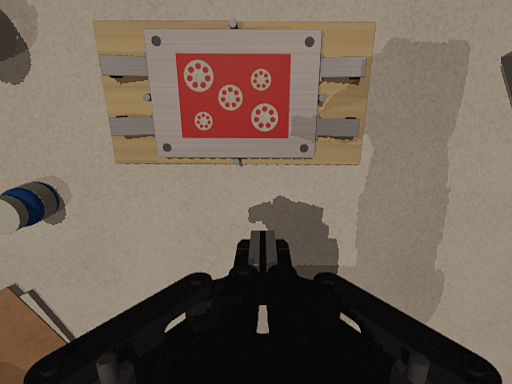

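Wrist view: the four screws are at about (168,148), (304,148), (156,42) and (309,42). The fit agrees with them. I'll start pressing at the near right corner.

Emit:
servo_tool:
  steps:
    - [1, [0.08, 0.245, 0.95], 0]
    - [1, [0.08, 0.245, 0.95], 0]
    - [1, [0.08, 0.245, 0.95], 0]
    - [1, [0.08, 0.245, 0.95], 0]
    - [1, [0.08, 0.245, 0.95], 0]
    - [1, [0.08, 0.245, 0.95], 0]
    - [1, [0.08, 0.245, 0.95], 0]
    - [1, [0.08, 0.245, 0.95], 0]
    - [1, [0, 0, 0], 0]
    - [1, [0, 0, 0], 0]

```text
clock: 5.75
position: [485.1, -71.1, 48.6]
ee_rot: [[0.989, -0.145, -0.001], [-0.145, -0.989, 0.0], [-0.001, -0.0, -1.0]]
force: [0.3, -0.3, -0.3]
opening: -0.1
grasp_force: 0.0
```

Emit:
servo_tool:
  steps:
    - [1, [0, 0, 0.1], 0]
    - [1, [0, 0, 0.1], 0]
    - [1, [0, 0, 0.1], 0]
    - [1, [0, 0, 0.03], 0]
    - [1, [0, 0, 0.03], 0]
    - [1, [0, 0, 0], 0]
    - [1, [0, 0, 0], 0]
    - [1, [0, 0, 0], 0]
    - [1, [0, 0, 0], 0]
    - [1, [0, 0, 0], 0]

```text
clock: 6.75
position: [485.4, -71.0, 38.0]
ee_rot: [[0.989, -0.145, 0.0], [-0.145, -0.989, 0.0], [0.0, -0.0, -1.0]]
force: [-1.6, -0.1, 7.8]
opening: -0.2
grasp_force: 3.7
```

Near right is firm: 7.8 N and it stays at z = 38. Far right is next.

Emit:
servo_tool:
  steps:
    - [1, [0, 0, -0.5], 0]
    - [1, [0.88, -0.01, 0], 0]
    - [1, [0.88, -0.01, 0], 0]
    - [1, [0.88, -0.01, 0], 0]
    - [1, [0.88, -0.01, 0], 0]
    - [1, [0.88, -0.01, 0], 0]
    - [1, [0, 0, 0], 0]
    - [1, [0, 0, 0.25], 0]
    - [1, [0, 0, 0.15], 0]
    - [1, [0, 0, 0], 0]

```text
clock: 7.75
position: [614.4, -88.3, 39.4]
ee_rot: [[0.989, -0.145, -0.003], [-0.145, -0.989, 0.001], [-0.003, -0.0, -1.0]]
force: [-0.4, 0.3, -0.0]
opening: -0.3
grasp_force: 0.0
```

Emit:
servo_tool:
  steps:
    - [1, [0, 0, 0.05], 0]
    - [1, [0, 0, 0.05], 0]
    - [1, [0, 0, 0], 0]
    - [1, [0, 0, 0], 0]
    - [1, [0, 0, 0], 0]
    - [1, [0, 0, 0], 0]
    - [1, [0, 0, 0], 0]
    - [1, [0, 0, 0], 0]
    - [1, [0, 0, 0], 0]
    - [1, [0, 0, 0], 0]

```text
clock: 8.75
position: [615.9, -88.7, 38.1]
ee_rot: [[0.989, -0.145, 0.0], [-0.145, -0.989, -0.0], [0.0, 0.0, -1.0]]
force: [-2.5, 1.3, 5.8]
opening: 0.2
grasp_force: 2.5
```

Firm. Far left.

Emit:
servo_tool:
  steps:
    - [1, [0, 0, -0.5], 0]
    - [1, [0, -0.95, 0], 0]
    - [1, [0, -0.95, 0], 0]
    - [1, [0, -0.95, 0], 0]
    - [1, [0, -0.95, 0], 0]
    - [1, [0, -0.95, 0], 0]
    - [1, [0, -0.95, 0], 0]
    - [1, [0, -0.63, 0], 0]
    - [1, [0, 0, 0], 0]
    - [1, [0, 0, 0.2], 0]

```text
clock: 9.75
position: [635.6, 50.0, 49.0]
ee_rot: [[0.998, -0.057, 0.004], [-0.057, -0.997, 0.042], [0.001, -0.043, -0.999]]
force: [0.7, -0.1, -0.0]
opening: -0.2
grasp_force: 0.0
```

Emit:
servo_tool:
  steps:
    - [1, [0, 0, 0.15], 0]
    - [1, [0, 0, 0.05], 0]
    - [1, [0, 0, 0.05], 0]
    - [1, [0, 0, 0.05], 0]
    - [1, [0, 0, 0], 0]
    - [1, [0, 0, 0], 0]
    - [1, [0, 0, 0], 0]
    - [1, [0, 0, 0], 0]
    - [1, [0, 0, 0], 0]
    - [1, [0, 0, 0], 0]

```text
clock: 10.75
position: [634.9, 50.7, 39.6]
ee_rot: [[0.998, -0.057, 0.002], [-0.057, -0.997, 0.043], [-0.0, -0.043, -0.999]]
force: [-0.9, -0.9, -0.3]
opening: -0.1
grasp_force: 0.0
```

```bash
python3 - <<'E'
from h import *
o=get_obs();print(np.round(o["qpos"],3),np.round(o["joint_velocities"],3),np.round(o["position"],2),np.round(o["ee_rot"],3).tolist())
E
```

```text
[-0.057  0.652 -0.103  0.817  0.043  3.141] [ 0.     0.001  0.001 -0.     0.001 -0.001] [634.94  50.7   39.61] [[0.998, -0.057, 0.002], [-0.057, -0.997, 0.043], [-0.0, -0.043, -0.999]]
```

Emit:
servo_tool:
  steps:
    - [1, [0, 0, -0.5], 0]
    - [1, [0, 0, -0.5], 0]
    - [1, [0, 0, 0], 0]
    - [1, [0, 0, 0], 0]
    - [1, [0, 0, 0], 0]
    - [1, [0, 0, 0], 0]
    - [1, [0, 0, 0], 0]
    - [1, [0, 0, 0], 0]
    - [1, [0, 0, 0], 0]
    - [1, [0, 0, 0], 0]

```text
clock: 11.75
position: [634.9, 49.4, 69.5]
ee_rot: [[0.998, -0.057, 0.002], [-0.057, -0.997, 0.043], [-0.0, -0.043, -0.999]]
force: [0.0, 0.2, 0.1]
opening: 0.2
grasp_force: 0.0
```

```bash
python3 - <<'E'
from h import *
o=get_obs();print(np.round(o["qpos"],3),np.round(o["joint_velocities"],3),np.round(o["position"],2),np.round(o["ee_rot"],3).tolist())
E
```

```text
[-0.059  0.62  -0.073  0.878  0.043  3.139] [-0.001 -0.002  0.001  0.001 -0.001  0.001] [634.85  49.45  69.47] [[0.998, -0.057, 0.002], [-0.057, -0.997, 0.043], [-0.0, -0.043, -0.999]]
```

Emit:
servo_tool:
  steps:
    - [1, [0, 0, 0], -1]
    - [1, [0, 0, 0], -1]
    - [1, [0, 0, 0], -1]
    - [1, [0, 0, 0], -1]
    - [1, [0, 0, 0], -1]
    - [1, [0, 0, 0], -1]
    - [1, [0, 0, 0], -1]
    - [1, [0, 0, 0], 0]
    - [1, [0, 0, 0], 0]
    - [1, [0, 0, 0], 0]

```text
clock: 12.75
position: [634.9, 49.4, 69.6]
ee_rot: [[0.802, 0.598, 0.002], [0.597, -0.801, 0.043], [0.027, -0.033, -0.999]]
force: [0.2, -0.1, 1.1]
opening: 0.1
grasp_force: 0.0
```

```bash
python3 - <<'E'
from h import *
o,p=wrist();print(np.round(o["qpos"],3))
plan([563.28,14.12,-.1379],o)
print(np.array(o["ee_rot"])[:,2])
E
```

```text
[-0.059  0.62  -0.073  0.878  0.043  2.442]
tcp [634.9  49.4  69.6] t 12.75 tool yaw 0.6404 F [ 0.17 -0.08  1.09]
corner_near_left [511.  117.3  38. ] tool delta [ -59.7 -127.4   34.2]
tail_near_left [547.1 173.9  39. ] tool delta [   3.1 -151.2   35.7]
corner_near_right [484.8 -70.9  38. ] tool delta [-193.     7.7   26. ]
tail_near_right [ 504.2 -135.2   39. ] tool delta [-215.8   70.7   22.3]
corner_far_left [641.7  99.1  38. ] tool delta [ 34.3 -34.7  33.7]
tail_far_left [622.4 163.4  39. ] tool delta [ 57.2 -97.8  35.4]
corner_far_right [615.6 -89.1  38. ] tool delta [-99.  100.4  25.6]
tail_far_right [ 579.5 -145.6   39. ] tool delta [-161.7  124.1   22. ]
[ 0.00216326  0.04286748 -0.99907843]
```

Emit:
servo_tool:
  steps:
    - [1, [0.23, -0.23, 0.2], 0]
    - [1, [0.23, -0.23, 0.2], 0]
    - [1, [0.23, -0.23, 0.2], 0]
    - [1, [0.23, -0.23, 0.2], 0]
    - [1, [0.23, -0.23, 0.2], 0]
    - [1, [0, 0, 0], 0]
    - [1, [0, 0, 0.04], 0]
    - [1, [0, 0, 0.04], 0]
    - [1, [0, 0, 0.04], 0]
    - [1, [0, 0, 0], 0]

```text
clock: 13.8
position: [642.1, 98.7, 38.4]
ee_rot: [[0.801, 0.599, 0.003], [0.599, -0.8, 0.043], [0.028, -0.033, -0.999]]
force: [-0.7, -1.4, 2.3]
opening: 0.1
grasp_force: 1.0
```

Emit:
servo_tool:
  steps:
    - [1, [0, 0, 0.02], 0]
    - [1, [0, 0, 0], 0]
    - [1, [0, 0, 0], 0]
    - [1, [0, 0, 0], 0]
    - [1, [0, 0, 0], 0]
    - [1, [0, 0, 0], 0]
    - [1, [0, 0, 0], 0]
    - [1, [0, 0, 0], 0]
    - [1, [0, 0, 0], 0]
    - [1, [0, 0, 0], 0]

```text
clock: 14.8
position: [642.0, 99.1, 37.5]
ee_rot: [[0.8, 0.6, 0.002], [0.599, -0.8, 0.043], [0.028, -0.033, -0.999]]
force: [1.6, -2.8, 4.3]
opening: 0.1
grasp_force: 2.2
```

Emit:
servo_tool:
  steps:
    - [1, [0, 0, 0.03], 0]
    - [1, [0, 0, 0.03], 0]
    - [1, [0, 0, 0.03], 0]
    - [1, [0, 0, 0], 0]
    - [1, [0, 0, 0], 0]
    - [1, [0, 0, 0], 0]
    - [1, [0, 0, 0], 0]
    - [1, [0, 0, 0], 0]
    - [1, [0, 0, 0], 0]
    - [1, [0, 0, 0], 0]

```text
clock: 15.8
position: [642.2, 99.2, 34.9]
ee_rot: [[0.8, 0.6, 0.003], [0.599, -0.8, 0.043], [0.028, -0.033, -0.999]]
force: [1.1, -3.3, 6.0]
opening: -0.1
grasp_force: 2.9
```

Far left is the rocking corner. A slight extra press, then lift and go over to its tail.

Emit:
servo_tool:
  steps:
    - [1, [0, 0, 0.03], 0]
    - [1, [0, 0, 0], 0]
    - [1, [0, 0, -0.5], 0]
    - [1, [0, 0, -0.3], 0]
    - [1, [0.19, -0.52, 0], 0]
    - [1, [0.19, -0.52, 0], 0]
    - [1, [0.19, -0.52, 0], 0]
    - [1, [0.19, -0.52, 0], 0]
    - [1, [0, 0, 0], 0]
    - [1, [0, 0, 0], 0]

```text
clock: 16.8
position: [622.2, 162.7, 60.3]
ee_rot: [[0.799, 0.601, 0.002], [0.6, -0.799, 0.043], [0.027, -0.033, -0.999]]
force: [0.3, -0.8, -0.0]
opening: -0.1
grasp_force: 0.0
```

```bash
python3 - <<'E'
from h import *
o,p=wrist(); cv2.imwrite("pics/w2.png",p["image"][:,:,::-1])
plan([563.28,14.12,-.1379],o)
E
```

```text
tcp [622.2 162.7  60.3] t 16.8 tool yaw 0.644 F [ 0.32 -0.77 -0.01]
corner_near_left [511.  117.3  38. ] tool delta [-116.8  -29.9   20.2]
tail_near_left [547.1 173.9  39. ] tool delta [-53.9 -53.4  21.6]
corner_near_right [484.8 -70.9  38. ] tool delta [-250.6  104.8   12.1]
tail_near_right [ 504.2 -135.2   39. ] tool delta [-273.7  167.7    8.4]
corner_far_left [641.7  99.1  38. ] tool delta [-23.2  63.2  19.6]
tail_far_left [622.4 163.4  39. ] tool delta [-0.   0.2 21.3]
corner_far_right [615.6 -89.1  38. ] tool delta [-157.   197.8   11.5]
tail_far_right [ 579.5 -145.6   39. ] tool delta [-219.8  221.3    8.1]
```

View pics/w2.png

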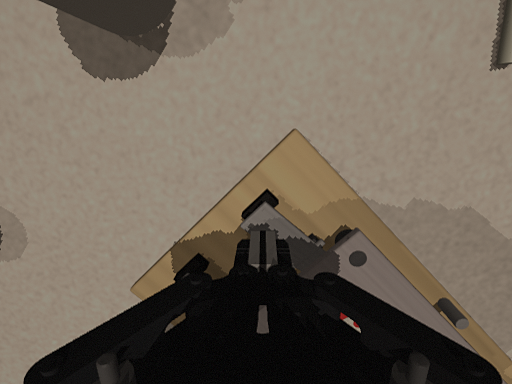

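The fingertips (262,235) sit over the far left tail, whose end is at (262,205). Press down.

Emit:
servo_tool:
  steps:
    - [1, [0, 0, 0.3], 0]
    - [1, [0, 0, 0.3], 0]
    - [1, [0, 0, 0.1], 0]
    - [1, [0, 0, 0.1], 0]
    - [1, [0, 0, 0.1], 0]
    - [1, [0, 0, 0.1], 0]
    - [1, [0, 0, 0.08], 0]
    - [1, [0, 0, 0], 0]
    - [1, [0, 0, 0], 0]
    - [1, [0, 0, 0], 0]

```text
clock: 17.85
position: [622.9, 163.1, 28.1]
ee_rot: [[0.8, 0.599, 0.002], [0.599, -0.8, 0.043], [0.028, -0.033, -0.999]]
force: [1.2, 0.7, 3.3]
opening: -0.1
grasp_force: 1.0
```

Emit:
servo_tool:
  steps:
    - [1, [0, 0, 0.04], 0]
    - [1, [0, 0, 0.04], 0]
    - [1, [0, 0, 0], 0]
    - [1, [0, 0, 0], 0]
    - [1, [0, 0, 0], 0]
    - [1, [0, 0, 0], 0]
    - [1, [0, 0, 0], 0]
    - [1, [0, 0, 0], 0]
    - [1, [0, 0, 0], 0]
    - [1, [0, 0, 0], 0]

```text
clock: 18.85
position: [622.9, 163.2, 26.2]
ee_rot: [[0.8, 0.6, 0.003], [0.599, -0.8, 0.043], [0.028, -0.033, -0.999]]
force: [-0.6, 1.5, 6.9]
opening: 0.1
grasp_force: 3.4
```

Emit:
servo_tool:
  steps:
    - [1, [0, 0, 0.04], 0]
    - [1, [0, 0, 0], 0]
    - [1, [0, 0, 0], 0]
    - [1, [0, 0, 0], 0]
    - [1, [0, 0, 0], 0]
    - [1, [0, 0, 0], 0]
    - [1, [0, 0, 0], 0]
    - [1, [0, 0, 0], 0]
    - [1, [0, 0, 0], 0]
    - [1, [0, 0, 0], 0]

```text
clock: 19.85
position: [623.1, 163.2, 25.8]
ee_rot: [[0.8, 0.6, 0.003], [0.599, -0.8, 0.043], [0.028, -0.032, -0.999]]
force: [-3.4, -0.5, 15.0]
opening: 0.2
grasp_force: 7.2
```

The tail is down on its rest. Back to the corner.

Emit:
servo_tool:
  steps:
    - [1, [0, 0, -0.6], 0]
    - [1, [0, 0, -0.6], 0]
    - [1, [-0.19, 0.52, 0], 0]
    - [1, [-0.19, 0.52, 0], 0]
    - [1, [-0.19, 0.52, 0], 0]
    - [1, [-0.19, 0.52, 0], 0]
    - [1, [0, 0, 0.3], 0]
    - [1, [0, 0, 0.3], 0]
    - [1, [0, 0, 0], 0]
    - [1, [0, 0, 0], 0]

```text
clock: 20.85
position: [641.2, 99.5, 38.9]
ee_rot: [[0.8, 0.6, 0.001], [0.599, -0.799, 0.043], [0.026, -0.034, -0.999]]
force: [0.8, 0.6, -0.1]
opening: 0.2
grasp_force: 0.0
```

Emit:
servo_tool:
  steps:
    - [1, [0, 0, 0.06], 0]
    - [1, [0, 0, 0.06], 0]
    - [1, [0, 0, 0], 0]
    - [1, [0, 0, 0], 0]
    - [1, [0, 0, 0], 0]
    - [1, [0, 0, 0], 0]
    - [1, [0, 0, 0], 0]
    - [1, [0, 0, 0], 0]
    - [1, [0, 0, 0], 0]
    - [1, [0, 0, 0], 0]

```text
clock: 21.85
position: [641.6, 99.7, 37.6]
ee_rot: [[0.8, 0.6, 0.002], [0.6, -0.799, 0.043], [0.028, -0.033, -0.999]]
force: [-6.4, -0.1, 18.0]
opening: -0.1
grasp_force: 8.4
```

Firm now: 18 N with hardly any sinking. Lift clear and look.

Emit:
servo_tool:
  steps:
    - [1, [0, 0, -0.3], 0]
    - [1, [0, 0, -0.8], 0]
    - [1, [0, 0, -0.9], 0]
    - [1, [0, 0, -0.9], 0]
    - [1, [-0.9, 0, -0.9], 0]
    - [1, [-0.9, 0, -0.9], 0]
    - [1, [-0.9, 0, -0.9], 0]
    - [1, [-0.9, 0, -0.9], 0]
    - [1, [-0.9, 0, 0], 0]
    - [1, [0, 0, 0], 0]

```text
clock: 22.85
position: [531.7, 8.9, 228.4]
ee_rot: [[0.801, 0.599, 0.003], [0.598, -0.8, 0.042], [0.027, -0.032, -0.999]]
force: [-0.4, 0.4, -0.4]
opening: -0.2
grasp_force: 0.0
```

```bash
python3 - <<'E'
from h import *
o,p=wrist(); cv2.imwrite("pics/w3.png",p["image"][:,:,::-1])
print(o["position"],o["force"],np.abs(o["joint_velocities"]).max())
E
```

```text
[531.68241042   8.90605845 228.35007033] [-0.41822422  0.38254299 -0.36546175] 0.051754430339186565
```

View pics/w3.png

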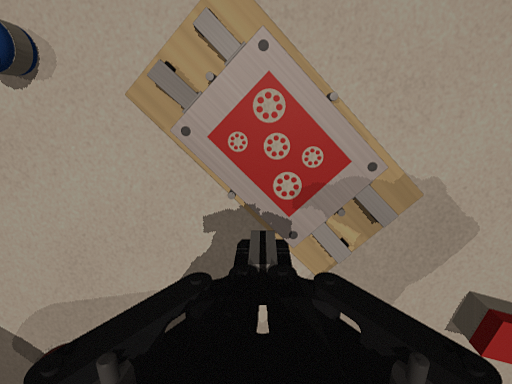

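The far left shim (215,35) now lies flat with no shadow gap, and the others still stand. The plate is in place and the arm is clear.

```bash
python3 -c "
from bench import *
print(close_job())"
```

```text
the job is handed in; nothing more can be done
None
```

The far left corner was the one that rocked: I pressed its shim flat, the other three shims look still up in the last camera view, the corner then stood firm under 18 N, and I handed the job in with the arm clear; the hand-in gave no verdict.

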